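Index the hot-air nozzle carousel and park the nozzle

TASK

Put the brass hot-air nozzle away in the upright carousel. With the gripper empty, rub the black rubber tyre round gently with the fingertips, from above, until the yellow-edged open cup, which starts out of sight underneath, stands still at the very top; then lower the nozzle, sleeve first, into that cup until it rests on the bottom, let go and leave it standing upright. Press lightly on the carousel and leave everything else on the bench where it is.

Things in the scene. Friction and masses are not known exactly. Their poses are not given: they have to be found in the camera images.
- stand: Fixed stand of the carousel: black base 130 x 150 mm, 12 mm thick, and two round aluminium side plates (112 mm across, outer faces 98 mm apart, tops 156 mm above the origin) that cover the wheel's faces. Origin under the centre of the base; x axis along the level axle, y axis level across it, z up. The axle is 100 mm above the origin.
- wheel: Free-turning wheel (endless, 0.35 kg) between the side plates, 80 mm long. Origin on the axle midway between the plates, x along the axle (as the stand's x), z out through the middle of the open cup (up when the cup is at the top). From x = -4 to 40 mm: grey drum, 130 mm diameter, with one open cup; dark discs are blanked cups. Starts with the cup in the lower half, on the stand's -y side (86 to 149 degrees from the top).
- tyre (a point): Point on the axle in the middle of the black rubber tyre (wheel's x = -40 to -4 mm), 136 mm diameter, fitted 1.5 mm out of true: its top is 66.5 to 69.5 mm above the axle. 0.3 N at the rim turns it; it stays where left. Its top goes to the stand's +y the short way. Near rigid: touch down below 10 mm/s; 1 mm too deep can cost 20 N; over 25 N spoils the bearing.
- cup (a point): Centre of the mouth of the open cup, edged in yellow, 65 mm from the axle along the wheel's z and 8 mm along its x. Pocket 24 mm (along the axle) x 22 mm wide, 25 mm deep: its flat floor is 40 mm from the axle.
- nozzle: Loose brass nozzle, upright on the mat, 50 g. Origin at the centre of its lower end, z up along it. From the lower end: sleeve 18 mm diameter, 28 mm long with a 3 mm chamfer; collar 23 mm diameter from 28 to 33 mm; outlet tube 16 mm diameter from 33 to 77 mm (top), to be gripped. Parked, its lower end stands on the cup's floor and the collar is about 3 mm above the mouth.
- wide_nozzle: Bystander: dark steel nozzle, 38 mm wide, 66 mm tall; it does not fit the cup. Origin under its centre. It may stand where the brass one would. Leave it.
- solvent: Bystander: clear bottle with red cap, 72 mm diameter, 170 mm tall; origin under its centre.
- flux: Bystander: small bottle with blue cap, 48 mm diameter, 120 mm tall; origin under its centre.
- spray: Bystander: black can, 56 mm diameter, 180 mm tall; origin under its centre.
- driver: Bystander: screwdriver 160 mm long lying along its x axis.
- bits: Bystander: grey bit tray 110 x 170 x 22 mm; origin under its centre.
- swabs: Bystander: white cup 70 mm diameter, 70 mm tall; origin under its centre. The grey mat that all these things and the carousel stand on is fixed, its top at height 3 mm.
Not all that is in view belongs to the job. Of the things that look like the nozzle, the smaller one is meant.

How it is judged (in metres and radians):
On the way, in this order (a step that is already met when the one before it is completed fails the run):
1. the open cup stands still at the top while the nozzle is still on the mat (angle between wheel's own z axis and vertical below 0.08 rad and angular speed of wheel below 0.05 rad/s and distance of nozzle from where it was at the start of the episode below 0.03 m), for 0.3 s.
2. the nozzle stands in the cup at the top (z of nozzle in the frame of wheel between 0.036 and 0.0445 m and x of nozzle in the frame of wheel between 0.002 and 0.014 m and y of nozzle in the frame of wheel between -0.006 and 0.006 m and angle between nozzle's own z axis and vertical below 0.25 rad and angle between wheel's own z axis and vertical below 0.15 rad), for 0.2 s.
At the end, for the whole second after the job is handed in: The brass nozzle stands released and at rest on the floor of the open cup (lower end within 4.5 mm of the floor, within 6 mm of the cup's axis, leaning less than 14 degrees), and the cup points up within 8.5 degrees. The first stage asks for the empty cup at rest within 4.5 degrees of the top (all of step 2 and angular speed of wheel below 0.1 rad/s and linear speed of nozzle below 0.03 m/s); the robot touches nothing.
It fails at once if the fingers press or drag on the carousel's turning part with more than 25 N (contact force between the fingers and wheel above 25 N).
It fails at once if the nozzle is forced against the carousel with more than 25 N (contact force between nozzle and wheel above 25 N).
It fails at once if a bystander is shifted by more than 20 mm (distance of any of wide_nozzle, solvent, flux, spray, driver, bits, swabs from where it was at the start of the episode above 0.02 m).
It also fails if it takes over 72 s, if anything falls off the work surface, if the arm or the gripper's body presses on something with over 40 N, if the wrist force passes 120 N, or if a joint passes its speed limit or range.

ROBOT

A 6-joint arm with a two-finger parallel gripper is mounted at the origin on the work surface. World frame = base frame: x ahead of the robot, y to its left, z up, the work surface at z = 0. Lengths are in m, angles in degrees, forces in N, time in s.
With the tool pointing down it reaches from about 0.275 to 0.725 m from the base axis. Payload 5.6 kg.
Tool frame: the origin (TCP) lies at the centre of the arm's flange, where the gripper is bolted on; the fingertips stand 173 mm ahead of it and the grasp point (between the pads) lies 155 mm ahead of it (manip.grip_point_offset is the z of the grasp point in the tool frame, in m); z points along the fingers, y is the line along which they close (so a half turn about z gives the same grasp; the last joint's range is limited). The gripper opens to 85 mm and grips with 20 to 120 N. Pads are 22 mm wide; open, the fingers measure 114 mm over their backs; the gripper's body (76 mm by 85 mm) begins 54 mm behind the grasp point. The pads swing forward as they close: fully open they stand 13 mm farther back than shut.
Start: joints at [-54.397, 14.616, 6.199, 0, -81.583, -16.306], TCP at [0.182, -0.519, 0.405] pointing down, gripper open.
Joint ranges: [-168.99, 168.99], [-69.2, 112.95], [-62.41, 85.93], [-164.36, 98.24], [-168.68, -3.75], [-174.98, 174.98]. Speed limits (degrees/s): [147.25, 147.25, 180, 180, 180, 180].

INTERFACE

Orientations are given as [roll, pitch, yaw] about the fixed x, y, z axes, in that order (R = Rz(yaw) Ry(pitch) Rx(roll)).
In Python, from rig import manip gives the robot as it stands. The module is installed in compiled form; this text tells all that it offers.
- The arm moves only by the shell command python3 -m crank 'ROWS' [FORCE]. ROWS is JSON, a list of rows, each a list of 5 numbers: the gripper's target within -1 to 1 (fully open at 1, half-way at 0, shut at -1), then the shift along the tool's x, y, z in mm, then the turn about the tool's z in degrees. In form: [[hand, x, y, z, roll], ...]. A call has 1 to 20 rows; each row shifts and turns the commanded pose from where the row before left it, along the tool's axes as they then stand; what a row does not reach is not made up. A row lasts 1/10 s, in which the tool goes at most 50 mm and 8.59 degrees, less where a joint would pass 70% of its speed; a pose out of reach is approached as far as the arm can. A call is refused whole if a number of a shift passes 50 or a number of a turn 8.59, either way. A call with a gripper value outside its range is refused whole. The fingers move at their own pace and stop on an object; FORCE is the grip in N (left out, the last holds). Time passes only in rows, so rows that do not move let the fingers close. It gives the time, the measured TCP pose, the force, the opening and the grip force at its end, in the units of the state.
- manip.observe(): the state, without advancing time (a new reading comes with each control period).
- manip.snapshot(name): name is "scene" or "side" or "wrist"; returns a dict with "color" (400x640x3 uint8, red, green, blue), "fx", "fy", "cx", "cy" (pixels), "dist" ([k1, k2, p1, p2, k3] as OpenCV has them; the pictures are not rectified), "R" (3x3) and "t" (3): a world point X has camera coordinates R X + t; the wrist camera has in their place "tool_from_camera" (4x4, takes a point from camera to tool coordinates, whose origin is the TCP and whose axes are the flange's). Camera axes: x right, y down, z forward; pixel columns grow to the right and rows downward; lengths in m; the calibration is good to about 2 mm. A picture is of the moment at which its call begins: read the wrist's pose just before it. There is no depth.
- manip.close_job(): hands the job in; it is judged then, once.
The state is a dict: "time_s": time; "joints": joint angles; "qd": joint speeds; "tau": joint torques, N m; "tcp_pos": TCP position; "eef_rot": TCP orientation; "wrist_force": force on the tool from outside, world axes, zero at the start; "wrist_torque": the same for the moment, N m; "opening": opening from 0.0 (shut) to 1.0 (fully open); "grasp_force": force on a finger pad.
Only numpy, scipy, OpenCV 4.12 (cv2) and the standard library are available. Lean on these libraries where they do the work, as an engineer would, in place of code of your own. Each camera call takes 0.05 s, during which the arm holds its last target. There are 200 camera calls.

## Working session

There is one attempt and no reset: what is moved stays moved. The work goes in short steps, Python scripts to look and compute and a shell command to move; the robot and the scene stay as the last step left them, time stands still between calls to the robot, and variables do not carry over. Pictures are saved under pics/ and viewed, at most 10 in all, crops included, and the job is handed in when it is done.

```bash
mkdir -p pics; cat > h.py <<'E'
import numpy as np, cv2, json
from rig import manip
from scipy.spatial.transform import Rotation as Ro
def snap(n, f):
    o=manip.observe(); s=manip.snapshot(n)
    d={k:np.array(v).tolist() for k,v in s.items() if k!='color'}
    if n=='wrist':
        T=np.eye(4); T[:3,:3]=Ro.from_euler('xyz',o['eef_rot'],degrees=True).as_matrix(); T[:3,3]=o['tcp_pos']
        W=np.linalg.inv(T@np.array(s['tool_from_camera'])); d['R']=W[:3,:3].tolist(); d['t']=W[:3,3].tolist()
    json.dump(d,open(f'pics/{f}.json','w')); cv2.imwrite(f'pics/{f}.png',s['color'][:,:,::-1]); return d
def ray(f,u,v):
    d=json.load(open(f'pics/{f}.json')); K=np.array([[d['fx'],0,d['cx']],[0,d['fy'],d['cy']],[0,0,1.]])
    p=cv2.undistortPoints(np.array([[[u,v]]],float),K,np.array(d['dist'],float))[0,0]
    R=np.array(d['R']);t=np.array(d['t']); return -R.T@t, R.T@np.array([p[0],p[1],1])
def atz(f,u,v,z):
    c,r=ray(f,u,v); return c+r*(z-c[2])/r[2]
def tri(*obs):
    A=np.zeros((3,3));b=np.zeros(3)
    for o in obs:
        c,r=ray(*o); r=r/np.linalg.norm(r); P=np.eye(3)-np.outer(r,r); A+=P;b+=P@c
    return np.linalg.solve(A,b)
def proj(f,X):
    d=json.load(open(f'pics/{f}.json')); K=np.array([[d['fx'],0,d['cx']],[0,d['fy'],d['cy']],[0,0,1.]])
    return cv2.projectPoints(np.array(X,float).reshape(-1,1,3),cv2.Rodrigues(np.array(d['R']))[0],np.array(d['t']),K,np.array(d['dist'],float))[0][:,0]
E
python3 - <<'E'
from h import *
import cv2
print(manip.observe())
for n in('scene','side','wrist'): snap(n,n+'0')
a=[cv2.imread(f'pics/{n}0.png') for n in('scene','side')]
E
```

```text
{'time_s': 0.0, 'joints': array([-5.43957207e+01,  1.46538934e+01,  6.12893743e+00, -3.06906475e-02,
       -8.15839938e+01, -1.63064733e+01]), 'qd': array([-0.08152744,  0.09542026,  0.08405612,  0.05674999, -0.11316346,
       -0.03588886]), 'tau': array([-5.35822765e-04, -3.86616969e+01,  2.37930429e+01,  5.36495849e+00,
       -6.20325358e-03,  1.01314677e-05]), 'tcp_pos': array([ 0.18177936, -0.51890327,  0.4037664 ]), 'eef_rot': array([ 1.79886910e+02, -1.46010299e-03, -1.60706713e+02]), 'wrist_force': array([0.29271387, 0.28160172, 0.09195578]), 'wrist_torque': array([-0.01900535,  0.00057423,  0.01533467]), 'grasp_force': 0.0, 'opening': 1.000199132610617}
```

View pics/scene0.png

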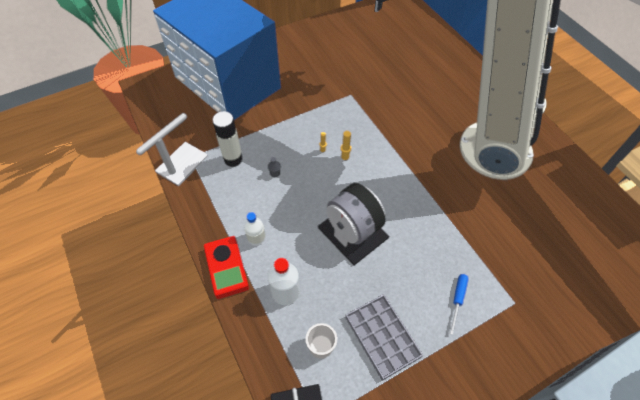

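View pics/side0.png

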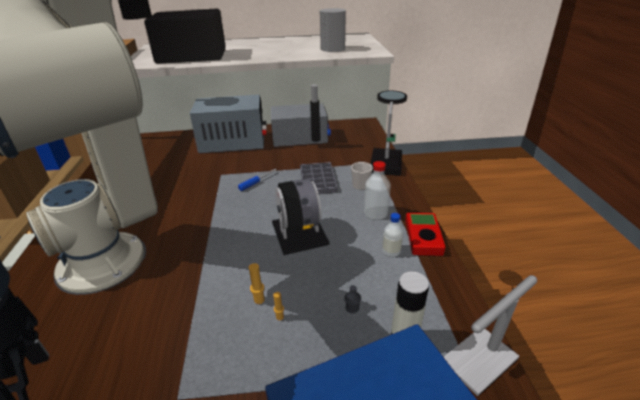

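The scene view shows the carousel at about (357,218), the small brass nozzle at (323,142), a larger brass lookalike at (346,146) and the dark wide nozzle at (275,168). The side view shows the small brass nozzle at (279,306), the carousel at (300,215), and a yellow cup edge near (308,227). I'll enlarge both.

```bash
python3 - <<'E'
import cv2,numpy as np
a=cv2.imread('pics/scene0.png')[120:270,300:400]; b=cv2.imread('pics/side0.png')[170:330,240:340]
a=cv2.resize(a,None,fx=4,fy=4,interpolation=cv2.INTER_CUBIC); b=cv2.resize(b,None,fx=3.75,fy=3.75,interpolation=cv2.INTER_CUBIC)
cv2.imwrite('pics/c1.png',np.hstack([a,b]))
E
```

```text
(no output)
```

View pics/c1.png

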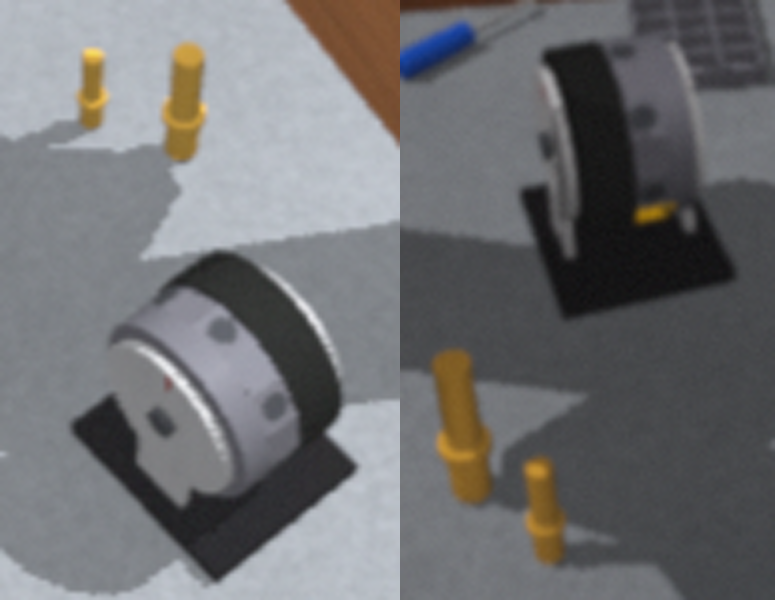

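```bash
python3 - <<'E'
from h import *
from scipy.optimize import least_squares
for n in('scene0','side0'): print(n,np.round(ray(n,320,200)[0],3))
top=tri(('scene0',323.25,133.7),('side0',277.3,294)); print('noz top',top, 'atz', atz('scene0',323.25,133.7,.08),atz('side0',277.3,294,.08))
print('noz col',tri(('scene0',323,145.5),('side0',278.5,309.5)))
S=[(318,226.2),(353.7,265),(389,236.3)];D=[(274.7,220.7),(284.8,254.8),(329.3,243.3)]
for p in S: print(atz('scene0',*p,.015))
for p in D: print(atz('side0',*p,.015))
E
```

```text
scene0 [0.895 0.507 1.077]
side0 [ 0.521 -0.806  0.699]
noz top [ 0.47579932 -0.24376827  0.07799609] atz [ 0.47427793 -0.24222832  0.08      ] [ 0.47810847 -0.2465379   0.08      ]
noz col [ 0.4752175  -0.24249988  0.02601561]
[ 0.61537021 -0.0109994   0.015     ]
[0.5882775  0.13308091 0.015     ]
[0.46243216 0.10608135 0.015     ]
[0.47142912 0.09374517 0.015     ]
[ 0.49569488 -0.05609878  0.015     ]
[ 0.61637997 -0.02659213  0.015     ]
```

```bash
cat >> h.py <<'E'
def go(target, yaw=None):
    "tool-frame shift (mm) to TCP target, after turn to yaw"
    o=manip.observe(); y=o['eef_rot'][2]; turn=0
    if yaw is not None: turn=(y-yaw+180)%360-180; y=yaw
    a=np.radians(y); X=np.array([np.cos(a),np.sin(a)]); Y=np.array([np.sin(a),-np.cos(a)])
    d=(np.array(target)-o['tcp_pos'])*1e3
    print('t',round(o['time_s'],2),'tcp',o['tcp_pos'].round(4),'yaw',o['eef_rot'].round(1),'F',o['wrist_force'].round(1),'turn',round(turn,1),'shift',[round(float(v),1) for v in (X@d[:2],Y@d[:2],-d[2])])
E
python3 - <<'E'
from h import *
d=json.load(open('pics/wrist0.json'));print(np.round(d['tool_from_camera'],3),d['fx'],d['fy'])
go([.476,-.243,.404],-168.5); go([.52,.0,.404],-168.5)
print(tri(('scene0',346.7,132),('side0',255,266)))
E
```

```text
[[ 0.001 -0.961 -0.276  0.071]
 [ 1.     0.001 -0.     0.002]
 [ 0.    -0.276  0.961  0.031]
 [ 0.     0.     0.     1.   ]] 348.3170635311151 348.3170635311151
t 0.15 tcp [ 0.1818 -0.519   0.404 ] yaw [ 179.9   -0.  -160.7] F [ 0.3  0.1 -0.3] turn 7.8 shift [-343.3, 211.8, -0.0]
t 0.15 tcp [ 0.1818 -0.519   0.404 ] yaw [ 179.9   -0.  -160.7] F [ 0.3  0.1 -0.3] turn 7.8 shift [-434.9, 441.1, -0.0]
[ 0.43101995 -0.19070239  0.11455812]
```

```bash
python3 -m crank '[[-1,-36,31.5,0,7.8],[-1,-36,31.5,0,0],[-1,-36,31.5,0,0],[-1,-36,31.5,0,0],[-1,-36,31.5,0,0],[-1,-36,31.5,0,0],[-1,-36,31.5,0,0],[-1,-36,31.5,0,0],[-1,-36,31.5,0,0],[-1,-36,31.5,0,0],[-1,-36,31.5,0,0],[-1,0,0,0,0],[-1,0,0,0,0]]'
python3 - <<'E'
from h import *
go([.5,-.1,.404],-168.5)
snap('wrist','w1'); im=cv2.imread('pics/w1.png'); cv2.imwrite('pics/w1b.png',cv2.resize(im,(800,500)))
E
```

```text
time_s: 1.45
tcp_pos: [0.4949, -0.0961, 0.404]
eef_rot: [180.0, -0.1, -168.3]
wrist_force: [0.2, -0.9, 0.0]
opening: -0.001
grasp_force: 0.0
t 1.45 tcp [ 0.4949 -0.0961  0.404 ] yaw [ 1.800e+02 -1.000e-01 -1.683e+02] F [ 0.2 -0.9  0. ] turn 0.2 shift [-4.2, -4.8, 0.0]
```

View pics/w1b.png

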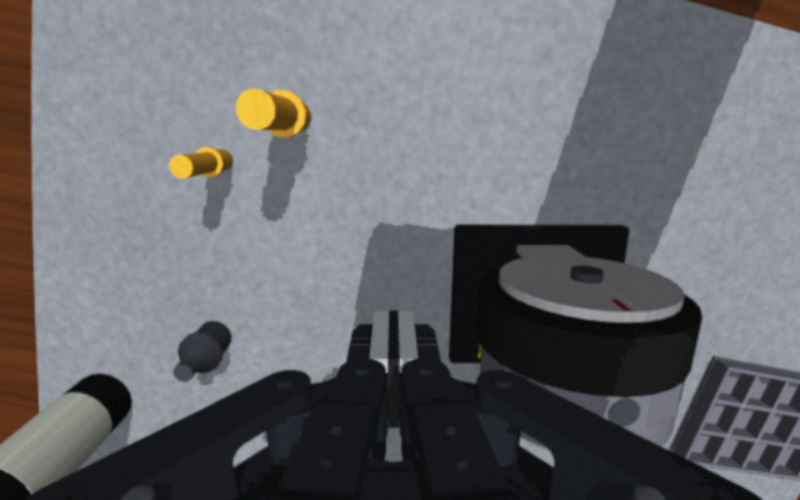

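The wrist view shows the nozzle top at (181,166) and the stand base corners at (454,226), (628,227) and (452,361), all in 1.25x pixels. The wide nozzle is at (205,350), and the shut fingertips are mid-bottom.

```bash
python3 - <<'E'
from h import *
print('noz',atz('w1',181*.8,166*.8,.08),atz('w1',212*.8,162*.8,.0335), 'side z.08',tri(('w1',181*.8,166*.8),('side0',277.3,294),('scene0',323.25,133.7)))
c=[atz('w1',u*.8,v*.8,.015) for u,v in((454,226),(628,227),(452,361))]
for p in c: print(p)
a,b,d=c; y=(b-a); x=d-a
print(np.linalg.norm(y),np.linalg.norm(x),np.degrees(np.arctan2(-y[0],y[1])),np.degrees(np.arctan2(x[1],x[0])))
for ang in(10,11,12,13):
  r=np.radians(ang);X=np.array([np.cos(r),np.sin(r)]);Y=np.array([-np.sin(r),np.cos(r)])
  C=(a[:2]+X*.065+Y*.075+b[:2]+X*.065-Y*.075)/2; print(ang,C,C-.022*X)
E
```

```text
noz [ 0.47458052 -0.24347967  0.08      ] [ 0.47464013 -0.24123067  0.0335    ] side z.08 [ 0.47547672 -0.24406604  0.07797359]
[ 0.48905445 -0.04343274  0.015     ]
[0.45940125 0.10192008 0.015     ]
[ 0.61264372 -0.01449157  0.015     ]
0.14834674199540626 0.126932657294805 11.53059467811413 13.179596346958537
10 [0.53824035 0.0405308 ] [0.51657458 0.03671054]
11 [0.53803362 0.04164625] [0.51643782 0.03744846]
12 [0.53780744 0.04275793] [0.5162882  0.03818387]
13 [0.5375619  0.04386549] [0.51612576 0.03891656]
```

```bash
python3 - <<'E'
from h import *
a=np.radians(11.8); go([.5165+.012*np.sin(a),.038-.012*np.cos(a),.352],-168.2)
E
```

```text
t 1.5 tcp [ 0.4944 -0.097   0.4043] yaw [ 1.800e+02 -1.000e-01 -1.684e+02] F [-0.6 -0.1  0.4] turn -0.2 shift [-49.2, 115.6, 52.3]
```

```bash
python3 -m crank '[[-1,-16.4,38.5,0,0],[-1,-16.4,38.5,0,0],[-1,-16.4,38.5,0,0],[-1,0,0,20,0],[-1,0,0,20,0],[-1,0,0,10,0],[-1,0,0,0,0],[-1,0,0,0,0]]'
python3 - <<'E'
from h import *
a=np.radians(11.8); go([.5165+.012*np.sin(a),.038-.012*np.cos(a),.345],-168.2)
E
python3 -m crank '[[-1,0,0,0.7,0],[-1,0,0,0.7,0],[-1,0,0,0.7,0],[-1,0,0,0.7,0]]'; python3 -m crank '[[-1,0,0,0.5,0],[-1,0,0,0.5,0]]'; python3 -m crank '[[-1,0,0,0.5,0],[-1,0,0,0.5,0]]'
```

```text
time_s: 2.3
tcp_pos: [0.5195, 0.0251, 0.3556]
eef_rot: [-180.0, 0.1, -168.5]
wrist_force: [-0.3, -0.1, 0.5]
opening: 0.001
grasp_force: 0.0
t 2.3 tcp [0.5195 0.0251 0.3556] yaw [-1.800e+02  1.000e-01 -1.685e+02] F [-0.3 -0.1  0.5] turn -0.3 shift [0.3, 1.2, 10.6]
time_s: 2.7
tcp_pos: [0.5195, 0.026, 0.3521]
eef_rot: [180.0, 0.0, -168.4]
wrist_force: [0.3, -0.4, 0.2]
opening: 0.002
grasp_force: 0.0
time_s: 2.9
tcp_pos: [0.5195, 0.026, 0.3508]
eef_rot: [-180.0, -0.0, -168.4]
wrist_force: [1.0, -0.1, 0.2]
opening: -0.003
grasp_force: 0.0
time_s: 3.1
tcp_pos: [0.5195, 0.026, 0.3498]
eef_rot: [-180.0, -0.0, -168.4]
wrist_force: [-0.0, -0.6, -0.2]
opening: -0.0
grasp_force: 0.0
```

```bash
python3 -m crank '[[-1,0,0,0.7,0],[-1,0,0,0.7,0],[-1,0,0,0.6,0]]'; for i in 1; do python3 -m crank '[[-1,0,0,0.5,0],[-1,0,0,0.5,0]]'; done; python3 -m crank '[[-1,0,0,0.4,0],[-1,0,0,0,0]]'
```

```text
time_s: 3.4
tcp_pos: [0.5195, 0.026, 0.3478]
eef_rot: [180.0, -0.0, -168.4]
wrist_force: [0.9, -1.0, -0.2]
opening: 0.001
grasp_force: 0.0
time_s: 3.6
tcp_pos: [0.5195, 0.026, 0.3468]
eef_rot: [180.0, -0.0, -168.4]
wrist_force: [0.6, 0.1, 0.2]
opening: -0.002
grasp_force: 0.0
time_s: 3.8
tcp_pos: [0.5195, 0.026, 0.3464]
eef_rot: [180.0, -0.0, -168.4]
wrist_force: [-0.3, -1.1, 0.0]
opening: 0.002
grasp_force: 0.0
```

```bash
python3 -m crank '[[-1,0,0,0.4,0],[-1,0,0,0.4,0],[-1,0,0,0,0]]' | grep -E 'pos|force'; python3 -m crank '[[-1,0,0,0.3,0],[-1,0,0,0,0]]'| grep -E 'pos|t_force';python3 -m crank '[[-1,0,0,0.3,0],[-1,0,0,0,0]]'| grep -E 'pos|t_force'
```

```text
tcp_pos: [0.5195, 0.026, 0.3456]
wrist_force: [-1.2, 0.3, 0.1]
grasp_force: 0.0
tcp_pos: [0.5195, 0.026, 0.3454]
wrist_force: [-0.5, 0.1, 0.3]
tcp_pos: [0.5195, 0.026, 0.3451]
wrist_force: [-0.7, -0.1, -0.2]
```

```bash
python3 -m crank '[[-1,0,0,0.4,0],[-1,0,0,0,0]]' | grep -E 'pos|t_force'; python3 -m crank '[[-1,0,0,0.3,0],[-1,0,0,0,0]]'| grep -E 'pos|t_force';python3 -m crank '[[-1,0,0,0.3,0],[-1,0,0,0,0]]'| grep -E 'pos|t_force'
```

```text
tcp_pos: [0.5195, 0.026, 0.3447]
wrist_force: [-0.4, 0.7, 0.2]
tcp_pos: [0.5195, 0.0259, 0.3447]
wrist_force: [0.1, -0.1, 1.7]
tcp_pos: [0.5195, 0.0259, 0.3446]
wrist_force: [-1.6, 0.0, 4.5]
```

```bash
python3 -m crank '[[-1,0,0,0.3,0],[-1,0,0,0,0]]' | grep -E 'pos|t_force'; python3 -m crank '[[-1,0,0,0.3,0],[-1,0,0,0,0]]'| grep -E 'pos|t_force'
```

```text
tcp_pos: [0.5195, 0.0258, 0.3445]
wrist_force: [-2.3, -0.1, 5.7]
tcp_pos: [0.5195, 0.0257, 0.3444]
wrist_force: [-1.9, -1.1, 7.1]
```

```bash
python3 -m crank '[[-1,0,2,0,0],[-1,0,4,0,0],[-1,0,4,0,0]]' | grep -E 'pos|t_force'; python3 -m crank '[[-1,0,4,0,0],[-1,0,4,0,0]]'| grep -E 'pos|t_force'
python3 - <<'E'
from h import *
snap('side','s1');snap('scene','k1')
for n in('side0','s1','scene0','k1'):
  im=cv2.imread(f'pics/{n}.png'); h=cv2.cvtColor(im,cv2.COLOR_BGR2HSV)
  r=(290,150,345,245) if n[:2] in('si','s1') else (322,175,392,245)
  m=cv2.inRange(h,(18,120,70),(35,255,255))[r[1]:r[3],r[0]:r[2]]; ys,xs=np.nonzero(m); print(n,len(xs),(xs.mean()+r[0],ys.mean()+r[1]) if len(xs) else 0)
E
```

```text
tcp_pos: [0.5174, 0.0354, 0.345]
wrist_force: [-2.7, -0.8, 9.9]
tcp_pos: [0.5158, 0.0433, 0.3451]
wrist_force: [-3.6, -0.8, 10.5]
side0 40 (np.float64(307.15), np.float64(226.125))
s1 76 (np.float64(307.7763157894737), np.float64(224.05263157894737))
scene0 0 0
k1 0 0
```

```bash
python3 -m crank '[[-1,0,4,-0.1,0],[-1,0,4,-0.1,0]]'| grep -E 'pos|t_force'
cat >> h.py <<'E'
C=np.array([.538,.043]);a0=np.radians(11.8);SX=np.array([np.cos(a0),np.sin(a0),0]);SY=np.array([-np.sin(a0),np.cos(a0),0]);SZ=np.array([0,0,1.])
def cup(th,x=.008,r=.065):
    t=np.radians(th); return np.r_[C,.103]+x*SX+r*(-np.sin(t)*SY+np.cos(t)*SZ)
def cupang(n,f):
    snap(n,f); im=cv2.imread(f'pics/{f}.png'); h=cv2.cvtColor(im,cv2.COLOR_BGR2HSV)
    m=cv2.inRange(h,(18,110,60),(35,255,255)); P=proj(f,[cup(t) for t in range(-20,160)])
    lo=P.min(0)-12; hi=P.max(0)+12; k=np.zeros_like(m); k[int(lo[1]):int(hi[1]),int(lo[0]):int(hi[0])]=1
    ys,xs=np.nonzero(m*k)
    if len(xs)<5: return print(f,'none',len(xs))
    c=np.array([xs.mean(),ys.mean()]); d=np.linalg.norm(P-c,axis=1); i=d.argmin(); print(f,len(xs),c.round(1),'theta',i-20,'miss',d[i].round(1))
E
python3 - <<'E'
from h import *
cupang('side','s2')
E
```

```text
tcp_pos: [0.5142, 0.0514, 0.3447]
wrist_force: [-1.3, 0.2, 5.6]
s2 98 [308.  222.5] theta 106 miss 1.5
```

```bash
python3 -m crank '[[-1,0,4,0,0],[-1,0,4,0.2,0]]'| grep -E 'pos|t_force'; python3 -m crank '[[-1,0,3,0.5,0],[-1,0,3,0.7,0]]'| grep -E 'pos|t_force'
python3 - <<'E'
from h import *
cupang('side','s3')
E
```

```text
tcp_pos: [0.5126, 0.0595, 0.3435]
wrist_force: [-0.1, 0.1, 0.6]
tcp_pos: [0.5114, 0.0655, 0.3419]
wrist_force: [0.1, 0.4, 0.6]
s3 136 [307.6 218.9] theta 95 miss 1.0
```

```bash
python3 -m crank '[[-1,0,0,-8,0],[-1,0,-14,0,0],[-1,0,-15,0,0],[-1,0,-14,0,0],[-1,0,0,1.5,0],[-1,0,0,0.9,0],[-1,0,0,0.9,0],[-1,0,0,0,0]]'| grep -E 'pos|t_force'; python3 -m crank '[[-1,0,0,0.6,0],[-1,0,0,0.6,0],[-1,0,0,0,0]]'| grep -E 'pos|t_force'; python3 -m crank '[[-1,0,0,0.3,0],[-1,0,0,0,0]]'| grep -E 'pos|t_force'
```

```text
tcp_pos: [0.52, 0.0232, 0.3468]
wrist_force: [0.6, 0.4, -0.9]
tcp_pos: [0.52, 0.0232, 0.3457]
wrist_force: [0.8, -0.3, 0.2]
tcp_pos: [0.5201, 0.0231, 0.3455]
wrist_force: [0.6, -1.3, -0.1]
```

```bash
python3 -m crank '[[-1,0,0,0.4,0],[-1,0,0,0,0]]'| grep -E 'pos|t_force'; python3 -m crank '[[-1,0,0,0.4,0],[-1,0,0,0,0]]'| grep -E 'pos|t_force'
```

```text
tcp_pos: [0.5201, 0.023, 0.3451]
wrist_force: [0.6, 0.5, 0.7]
tcp_pos: [0.5201, 0.023, 0.345]
wrist_force: [0.5, 0.1, 2.0]
```

```bash
python3 -m crank '[[-1,0,0,0.4,0],[-1,0,0,0,0]]'| grep -E 'pos|t_force'; python3 -m crank '[[-1,0,0,0.3,0],[-1,0,0,0,0]]'| grep -E 'pos|t_force'
```

```text
tcp_pos: [0.5201, 0.0229, 0.3449]
wrist_force: [-2.4, -0.7, 5.1]
tcp_pos: [0.5201, 0.0227, 0.3448]
wrist_force: [-1.5, -0.7, 6.3]
```

```bash
python3 -m crank '[[-1,0,2,0,0],[-1,0,4,0,0],[-1,0,4,0,0]]'| grep -E 'pos|t_force'; python3 -m crank '[[-1,0,4,0,0],[-1,0,4,0,0]]'| grep -E 'pos|t_force'; python3 -m crank '[[-1,0,4,0,0],[-1,0,4,0,0]]'| grep -E 'pos|t_force'
```

```text
tcp_pos: [0.518, 0.0324, 0.3456]
wrist_force: [-4.4, -2.5, 11.6]
tcp_pos: [0.5164, 0.0404, 0.3457]
wrist_force: [-4.6, -2.6, 11.2]
tcp_pos: [0.5148, 0.0484, 0.3455]
wrist_force: [-2.7, -1.1, 8.7]
```

Contact holds at around 10 N, well under the limit. I'll finish this stroke, lift and measure.

```bash
python3 -m crank '[[-1,0,4,0.2,0],[-1,0,2,0,0]]'| grep -E 'pos|t_force'; python3 -m crank '[[-1,0,0,-2,0],[-1,0,0,-4,0],[-1,0,-16,0,0],[-1,0,-16,0,0],[-1,0,0,2.6,0],[-1,0,0,0.8,0],[-1,0,0,0.8,0],[-1,0,0,0,0]]'| grep -E 'pos|t_force'
python3 - <<'E'
from h import *
cupang('side','s4');cupang('scene','k4')
E
```

```text
tcp_pos: [0.5136, 0.0546, 0.3449]
wrist_force: [-2.6, -0.4, 6.7]
tcp_pos: [0.52, 0.0234, 0.3455]
wrist_force: [-0.4, 0.1, 0.6]
s4 145 [306.6 208.4] theta 68 miss 1.1
k4 none 2
```

```bash
python3 -m crank '[[-1,0,0,0.4,0],[-1,0,0,0,0]]'| grep -E 'pos|t_force'; python3 -m crank '[[-1,0,0,0.4,0],[-1,0,0,0,0]]'| grep -E 'pos|t_force'
```

```text
tcp_pos: [0.5201, 0.0232, 0.3453]
wrist_force: [0.1, 0.1, 0.8]
tcp_pos: [0.5201, 0.023, 0.3452]
wrist_force: [-0.9, 0.1, 3.0]
```

```bash
python3 -m crank '[[-1,0,0,0.3,0],[-1,0,0,0,0]]'| grep -E 'pos|t_force'
```

```text
tcp_pos: [0.5201, 0.0228, 0.3451]
wrist_force: [-0.5, -1.8, 4.9]
```

```bash
python3 -m crank '[[-1,0,2,0,0],[-1,0,4,0,0],[-1,0,4,0,0]]'| grep -E 'pos|t_force'; python3 -m crank '[[-1,0,4,0,0],[-1,0,4,0,0]]'| grep -E 'pos|t_force'; python3 -m crank '[[-1,0,4,0,0],[-1,0,4,0,0],[-1,0,4,0.2,0],[-1,0,2,0.1,0]]'| grep -E 'pos|t_force';  python3 -m crank '[[-1,0,0,-2,0],[-1,0,0,-4,0],[-1,0,-16,0,0],[-1,0,-16,0,0],[-1,0,0,2.6,0],[-1,0,0,0.8,0],[-1,0,0,0.8,0],[-1,0,0,0,0]]'| grep -E 'pos|t_force'
python3 - <<'E'
from h import *
cupang('side','s5');cupang('scene','k5')
E
```

```text
tcp_pos: [0.5181, 0.0325, 0.3459]
wrist_force: [-3.1, -1.3, 9.9]
tcp_pos: [0.5165, 0.0405, 0.3459]
wrist_force: [-2.9, -1.0, 9.4]
tcp_pos: [0.5136, 0.0546, 0.345]
wrist_force: [-2.2, -0.5, 5.9]
tcp_pos: [0.52, 0.0234, 0.3458]
wrist_force: [0.3, 0.3, -0.7]
s5 145 [304.  196.5] theta 41 miss 0.9
k5 76 [343.2 194.2] theta 37 miss 0.6
```

```bash
python3 -m crank '[[-1,0,0,0.4,0],[-1,0,0,0,0]]'| grep -E 'pos|t_force'; python3 -m crank '[[-1,0,0,0.4,0],[-1,0,0,0,0]]'| grep -E 'pos|t_force';
```

```text
tcp_pos: [0.5201, 0.0232, 0.3456]
wrist_force: [-0.2, -0.2, -0.5]
tcp_pos: [0.5201, 0.0231, 0.3453]
wrist_force: [0.0, -0.5, 1.1]
```

```bash
python3 -m crank '[[-1,0,0,0.4,0],[-1,0,0,0,0]]'| grep -E 'pos|t_force'
```

```text
tcp_pos: [0.5201, 0.0229, 0.3452]
wrist_force: [-0.4, -1.1, 3.6]
```

```bash
python3 -m crank '[[-1,0,2,0,0],[-1,0,4,0,0],[-1,0,4,0,0]]'| grep -E 'pos|t_force'; python3 -m crank '[[-1,0,4,0,0],[-1,0,4,0,0]]'| grep -E 'pos|t_force'; python3 -m crank '[[-1,0,4,0,0],[-1,0,4,0.1,0],[-1,0,4,0.2,0],[-1,0,1,0.2,0]]'| grep -E 'pos|t_force';  python3 -m crank '[[-1,0,0,-2,0],[-1,0,0,-4,0],[-1,0,-16,0,0],[-1,0,0,0,0]]'| grep -E 'pos|t_force'
python3 - <<'E'
from h import *
cupang('side','s6');cupang('scene','k6')
E
```

```text
tcp_pos: [0.518, 0.0328, 0.3458]
wrist_force: [-2.4, -1.1, 8.0]
tcp_pos: [0.5164, 0.0408, 0.3458]
wrist_force: [-1.6, -1.0, 7.1]
tcp_pos: [0.5138, 0.0539, 0.3449]
wrist_force: [-3.4, -0.2, 6.0]
tcp_pos: [0.5172, 0.0369, 0.3502]
wrist_force: [0.2, 1.2, 0.5]
s6 132 [301.2 186.9] theta 15 miss 1.0
k6 140 [350.2 198.1] theta 13 miss 0.6
```

```bash
python3 -m crank '[[-1,0,-8,0,0],[-1,0,0,2.6,0],[-1,0,0,0.8,0],[-1,0,0,0.8,0],[-1,0,0,0,0]]'| grep -E 'pos|t_force'; python3 -m crank '[[-1,0,0,0.5,0],[-1,0,0,0,0]]'| grep -E 'pos|t_force';python3 -m crank '[[-1,0,0,0.4,0],[-1,0,0,0,0]]'| grep -E 'pos|t_force'
```

```text
tcp_pos: [0.5186, 0.03, 0.3459]
wrist_force: [0.3, -0.1, -0.1]
tcp_pos: [0.5187, 0.03, 0.3457]
wrist_force: [0.7, 0.6, 0.3]
tcp_pos: [0.5187, 0.0299, 0.3455]
wrist_force: [-1.0, -0.0, 2.3]
```

```bash
python3 -m crank '[[-1,0,0,0.3,0],[-1,0,2,0,0],[-1,0,4,0,0],[-1,0,4,0,0],[-1,0,3,0,0],[-1,0,2,0,0],[-1,0,0,0,0]]'| grep -E 'pos|t_force'; python3 -m crank '[[-1,0,0,-2,0],[-1,0,0,-20,0],[-1,0,-40,-30,0],[-1,0,-40,0,0],[-1,0,0,0,0],[-1,0,0,0,0]]'| grep -E 'pos|t_force'
python3 - <<'E'
from h import *
cupang('side','s7');cupang('scene','k7');cupang('wrist','w7')
a=cv2.imread('pics/k7.png')[165:265,305:405]; b=cv2.imread('pics/w7.png')
b=b[120:,320:]; cv2.imwrite('pics/c7.png',np.hstack([cv2.resize(a,(420,420),interpolation=cv2.INTER_CUBIC),cv2.resize(b,(380,332)).repeat(1,0) if 0 else cv2.copyMakeBorder(cv2.resize(b,(380,332)),0,88,0,0,0)]))
E
```

```text
tcp_pos: [0.5156, 0.0449, 0.3454]
wrist_force: [-1.0, -0.3, 6.0]
tcp_pos: [0.5317, -0.0343, 0.3961]
wrist_force: [-0.3, 0.5, -0.7]
s7 80 [300.4 184.2] theta 7 miss 1.4
k7 136 [354.1 201.4] theta 0 miss 0.5
w7 1078 [431.2 267.5] theta -1 miss 5.2
```

View pics/c7.png

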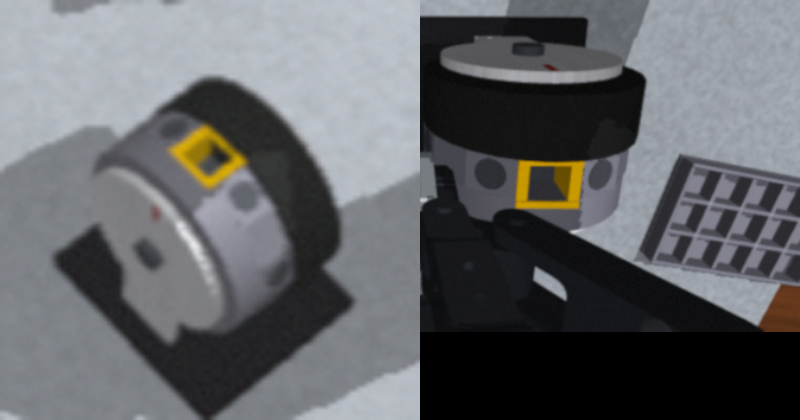

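The cup is near the top: its rim spans 519–583 x 160–208 in the right half of the crop. I'll refine the stand's centre and the angle with a joint fit.

```bash
cat > fit.py <<'E'
from h import *
from scipy.optimize import least_squares
px=lambda u,v:np.array([320+(u-420)/1.1875,120+v/1.1875])
def model(p):
    C=p[:2];a=p[2];th=p[3];X=np.array([np.cos(a),np.sin(a),0]);Y=np.array([-np.sin(a),np.cos(a),0]);Z=np.array([0,0,1.])
    o=np.r_[C,.003]; r=[]
    for (sx,sy),q in {(-1,-1):(363.2,180.8),(-1,1):(502.4,181.6),(1,-1):(361.6,288.8)}.items():
        r+=list(proj('w1',[o+X*.065*sx+Y*.075*sy+Z*.012])[0]-q)
    r+=list(proj('w7',[o-X*.065+Y*.075+Z*.012])[0]-px(588,18))
    t=np.linspace(0,2*np.pi,180)[:,None]; P=proj('w7',o+.1*Z-.049*X+.056*(np.cos(t)*Y+np.sin(t)*Z))
    r+=[P[:,0].min()-px(440,0)[0],P[:,0].max()-px(624,0)[0]]
    d=-np.sin(th)*Y+np.cos(th)*Z
    r+=list(2*(proj('w7',[o+.1*Z+.008*X+.065*d])[0]-px(550,184)))
    d0=proj('k7',[o+.1*Z+.008*X+.065*d])[0]-(354.1,201.4)
    r+=list(d0)
    return np.array(r)
s=least_squares(model,[.538,.043,.206,0.],loss='soft_l1'); print(s.x,np.degrees(s.x[2:]));print(model(s.x).round(1))
E
python3 fit.py
```

```text
[0.53886718 0.04505872 0.2169992  0.02036309] [12.4331381   1.16671915]
[ 0.6  2.5  2.1  0.3 -1.   4.5  1.   0.1 -0.3 -1.  -0.  -0.9  0.3  0.2]
```

```bash
cat >> fit.py <<'E'
def dm(p):
    a=s.x[2];X=np.array([np.cos(a),np.sin(a),0]);Y=np.array([-np.sin(a),np.cos(a),0]);Z=np.array([0,0,1.])
    o=np.r_[s.x[:2],.103]+p[2]*Y; f=lambda t:proj('w7',[o+.008*X+.065*(-np.sin(t)*Y+np.cos(t)*Z)])[0][0]
    return [f(p[0]+p[1])-px(490,0)[0],f(p[0]-p[1])-px(600,0)[0],f(p[0])-px(550,0)[0]]
q=least_squares(dm,[0,.7,0]).x; print(np.degrees(q[:2]),q[2])
a=s.x[2]; tn=s.x[:2]+.008*np.array([np.cos(a),np.sin(a)]); print('cup',tn)
go([.4755,-.2435,.30],-168.2)
E
python3 fit.py
```

```text
[0.53886718 0.04505872 0.2169992  0.02036309] [12.4331381   1.16671915]
[ 0.6  2.5  2.1  0.3 -1.   4.5  1.   0.1 -0.3 -1.  -0.  -0.9  0.3  0.2]
[-1.05827918 27.98784452] -0.0025094215542736716
cup [0.54667957 0.04678112]
t 17.45 tcp [ 0.5316 -0.0331  0.3964] yaw [ 1.800e+02 -1.000e-01 -1.684e+02] F [0.5 0.5 0.3] turn -0.2 shift [98.0, -194.5, 96.4]
```

```bash
python3 -m crank '[[-0.1,19.6,-38.9,0,0],[-0.1,19.6,-38.9,0,0],[-0.1,19.6,-38.9,0,0],[-0.1,19.6,-38.9,0,0],[-0.1,19.6,-38.9,0,0],[-0.1,0,0,40,0],[-0.1,0,0,40,0],[-0.1,0,0,16,0],[-0.1,0,0,0,0],[-0.1,0,0,0,0]]'
python3 - <<'E'
from h import *
go([.4755,-.2435,.216],-168.2)
cupang('scene','k8')
snap('wrist','w8'); im=cv2.imread('pics/w8.png'); cv2.imwrite('pics/w8b.png',im[150:400,170:470].repeat(2,0).repeat(2,1))
E
```

```text
time_s: 18.45
tcp_pos: [0.4754, -0.2435, 0.3016]
eef_rot: [-180.0, 0.0, -168.3]
wrist_force: [-0.1, -0.4, 0.3]
opening: 0.448
grasp_force: 0.0
t 18.45 tcp [ 0.4754 -0.2435  0.3016] yaw [-180.     0.  -168.3] F [-0.1 -0.4  0.3] turn -0.1 shift [-0.1, -0.0, 85.6]
k8 138 [354.2 201.4] theta 0 miss 0.5
```

View pics/w8b.png

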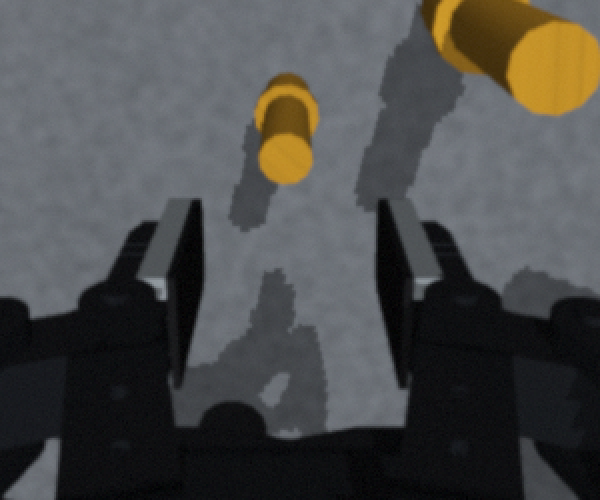

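The nozzle's top is at full-frame pixel (313,229), between the pads.

```bash
python3 - <<'E'
from h import *
p=atz('w8',313,229,.08); print(p, atz('w8',170+287/2,150+113/2,.036)); go([p[0],p[1],.218],-168.2)
E
```

```text
[ 0.47449313 -0.24343212  0.08      ] [ 0.47377375 -0.24348515  0.036     ]
t 18.55 tcp [ 0.4756 -0.2437  0.3025] yaw [-1.799e+02  1.000e-01 -1.683e+02] F [ 0.5 -0.3 -0.2] turn -0.1 shift [1.0, 0.5, 84.5]
```

```bash
python3 -m crank '[[-0.1,1,0.5,30,0],[-0.1,0,0,30,0],[-0.1,0,0,15,0],[-0.1,0,0,9,0],[-0.1,0,0,0,0],[-1,0,0,0,0],[-1,0,0,0,0],[-1,0,0,0,0],[-1,0,0,0,0],[-1,0,0,0,0]]' 30
python3 -m crank '[[-1,0,0,-15,0],[-1,0,0,-40,0],[-1,0,0,-40,0],[-1,0,0,-40,0],[-1,0,0,-40,0],[-1,0,0,-15,0],[-1,0,0,0,0]]'
python3 - <<'E'
from h import *
cupang('scene','k9')
go([.5463,.0465,.405],-167.6)
E
```

```text
time_s: 19.55
tcp_pos: [0.4744, -0.2439, 0.2182]
eef_rot: [-179.9, 0.1, -168.4]
wrist_force: [-0.4, 1.2, 6.1]
opening: 0.181
grasp_force: 29.9
time_s: 20.25
tcp_pos: [0.4739, -0.2439, 0.4098]
eef_rot: [-179.9, 0.3, -168.4]
wrist_force: [0.2, 0.2, -1.6]
opening: 0.176
grasp_force: 29.4
k9 144 [354.  201.5] theta 1 miss 0.7
t 20.3 tcp [ 0.4736 -0.2437  0.4076] yaw [-1.800e+02  1.000e-01 -1.684e+02] F [ 0.5  0.7 -2. ] turn -0.8 shift [-133.3, 267.8, 2.6]
```

```bash
python3 -m crank '[[-1,-19,38.3,0,-0.8],[-1,-19,38.3,0,0],[-1,-19,38.3,0,0],[-1,-19,38.3,0,0],[-1,-19,38.3,0,0],[-1,-19,38.3,0,0],[-1,-19,38.3,0,0],[-1,0,0,0,0],[-1,0,0,0,0],[-1,0,0,0,0]]' | grep -E 'pos|rot|force'
python3 - <<'E'
from h import *
go([.5463,.0465,.405],-167.6)
snap('wrist','w10');snap('scene','k10');snap('side','s10')
f=lambda n,r,s:cv2.resize(cv2.imread(f'pics/{n}.png')[r[1]:r[3],r[0]:r[2]],s,interpolation=cv2.INTER_CUBIC)
cv2.imwrite('pics/c10.png',np.hstack([f('w10',(220,150,420,400),(400,500)),np.vstack([f('k10',(310,150,410,212),(400,250)),f('s10',(250,130,350,192),(400,250))])]))
E
```

```text
tcp_pos: [0.5464, 0.046, 0.4058]
eef_rot: [-180.0, -0.1, -167.6]
wrist_force: [-0.5, 0.8, -0.2]
grasp_force: 29.5
t 21.3 tcp [0.5464 0.046  0.4058] yaw [-1.800e+02 -1.000e-01 -1.676e+02] F [-0.5  0.8 -0.2] turn -0.0 shift [0.0, 0.5, 0.8]
```

View pics/c10.png

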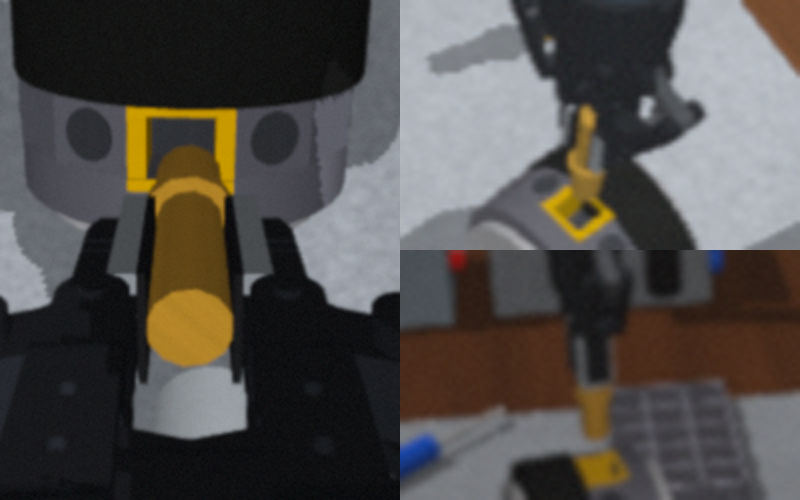

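The nozzle is held upright above the cup, whose rim centre is at (181,149) in the left panel. The nozzle's axis lies slightly right of it, at about 188. Now to work out the offset.

```bash
python3 - <<'E'
from h import *
c=atz('w10',310.5,224.5,.168); b=atz('w10',315,314,.268); col=atz('w10',220+189.5/2,150+200/2,.2245)
print('cup',c,'noz top',b,'collar',col,'tcp',manip.observe()['tcp_pos'])
print('rim edges',atz('w10',220+127/2,224.5,.168),atz('w10',338,224.5,.168),atz('w10',310.5,203.5,.168),atz('w10',310.5,245.5,.168))
print('bottom tri',tri(('k10',356.75,199),('s10',298.75,175.9)))
c7=atz('w7',320+130/1.1875,120+184/1.1875,.168);print('cup w7',c7,'cup k10',atz('k10',310+178/4,150+212/4.03,.168))
go([c[0],c[1],.37]);
E
```

```text
cup [0.54735361 0.04523665 0.168     ] noz top [0.54543309 0.04762508 0.268     ] collar [0.5399137  0.04632451 0.2245    ] tcp [0.54646234 0.04551453 0.40673748]
rim edges [0.5510104  0.02865913 0.168     ] [0.54363632 0.06211727 0.168     ] [0.533955   0.04233162 0.168     ] [0.56123988 0.0482467  0.168     ]
bottom tri [0.5468572  0.05109617 0.18640919]
cup w7 [0.54724525 0.04558678 0.168     ] cup k10 [0.5481503  0.04800947 0.168     ]
t 21.45 tcp [0.5465 0.0455 0.4067] yaw [-180.    -0.  -167.7] F [ 0.   0.  -0.3] turn 0 shift [-0.8, -0.5, 36.7]
```

```bash
python3 -m crank '[[-1,-1,-1.5,10,0],[-1,0,0,8,0],[-1,0,0,0,0],[-1,0,0,0,0]]' | grep -E 'pos|rot|force'
python3 - <<'E'
from h import *
snap('wrist','w11');snap('scene','k11');snap('side','s11')
f=lambda n,r,s:cv2.resize(cv2.imread(f'pics/{n}.png')[r[1]:r[3],r[0]:r[2]],s,interpolation=cv2.INTER_CUBIC)
cv2.imwrite('pics/c11.png',np.hstack([f('w11',(270,190,350,290),(400,500)),np.vstack([f('k11',(330,170,380,201),(400,250)),f('s11',(275,150,325,181),(400,250))])]))
E
```

```text
tcp_pos: [0.5479, 0.0451, 0.3885]
eef_rot: [-180.0, -0.1, -167.6]
wrist_force: [-0.0, -1.0, 0.6]
grasp_force: 29.5
```

View pics/c11.png

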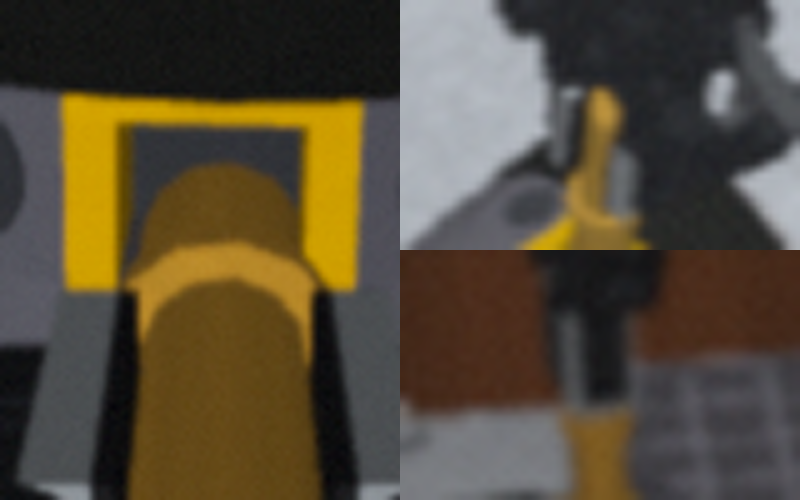

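```bash
python3 -m crank '[[-1,0,-1,0,0],[-1,0,0,2,0],[-1,0,0,2,0],[-1,0,0,1.5,0],[-1,0,0,1,0],[-1,0,0,1,0],[-1,0,0,1,0],[-1,0,0,0,0]]' | grep -E 'pos|t_force'; python3 -m crank '[[-1,0,0,1,0],[-1,0,0,1,0],[-1,0,0,0,0]]' | grep -E 'pos|t_force'; python3 -m crank '[[-1,0,0,1,0],[-1,0,0,1,0],[-1,0,0,0,0]]' | grep -E 'pos|t_force'
```

```text
tcp_pos: [0.5482, 0.0443, 0.3802]
wrist_force: [0.5, -0.5, 0.3]
tcp_pos: [0.5482, 0.0443, 0.3782]
wrist_force: [-0.7, -0.6, -0.6]
tcp_pos: [0.5482, 0.0443, 0.3762]
wrist_force: [-0.2, 0.8, -0.1]
```

```bash
python3 -m crank '[[-1,0,0,1.5,0],[-1,0,0,1.5,0],[-1,0,0,1.5,0],[-1,0,0,1.5,0],[-1,0,0,0,0]]' | grep -E 'pos|t_force'; python3 -m crank '[[-1,0,0,1.5,0],[-1,0,0,1.5,0],[-1,0,0,1.5,0],[-1,0,0,0,0]]' | grep -E 'pos|t_force'; python3 -m crank '[[-1,0,0,1,0],[-1,0,0,1,0],[-1,0,0,0,0]]' | grep -E 'pos|t_force'
```

```text
tcp_pos: [0.5481, 0.0443, 0.3701]
wrist_force: [-0.3, -0.6, -0.5]
tcp_pos: [0.5481, 0.0443, 0.3656]
wrist_force: [-0.1, -0.3, -0.3]
tcp_pos: [0.5482, 0.0443, 0.3637]
wrist_force: [0.1, 0.6, -0.5]
```

```bash
python3 -m crank '[[-1,0,0,0.8,0],[-1,0,0,0.8,0],[-1,0,0,0.8,0],[-1,0,0,0,0]]' | grep -E 'pos|t_force'; python3 -m crank '[[-1,0,0,0.6,0],[-1,0,0,0.6,0],[-1,0,0,0,0]]' | grep -E 'pos|t_force'; python3 -m crank '[[-1,0,0,0.5,0],[-1,0,0,0.4,0],[-1,0,0,0,0]]' | grep -E 'pos|t_force'
```

```text
tcp_pos: [0.5482, 0.0443, 0.3613]
wrist_force: [0.1, -1.4, -0.0]
tcp_pos: [0.5482, 0.0443, 0.3602]
wrist_force: [0.8, 0.5, -0.3]
tcp_pos: [0.5482, 0.0443, 0.3593]
wrist_force: [-0.8, -0.2, -0.5]
```

```bash
python3 -m crank '[[-1,0,0,0.4,0],[-1,0,0,0.4,0],[-1,0,0,0,0]]' | grep -E 'pos|t_force'; python3 -m crank '[[-1,0,0,0.4,0],[-1,0,0,0.3,0],[-1,0,0,0,0]]' | grep -E 'pos|t_force'
```

```text
tcp_pos: [0.5482, 0.0443, 0.3585]
wrist_force: [0.4, -0.3, -0.4]
tcp_pos: [0.5482, 0.0443, 0.3583]
wrist_force: [-1.1, 0.2, 2.9]
```

```bash
python3 -m crank '[[-1,0,0,0.4,0],[-1,0,0,0.3,0],[-1,0,0,0,0]]' | grep -E 'pos|t_force'
```

```text
tcp_pos: [0.5482, 0.0443, 0.3582]
wrist_force: [-1.7, 0.4, 6.5]
```

```bash
python3 -m crank '[[-1,0,0,-0.6,0],[-1,0,0,0,0],[-0.6,0,0,0,0],[-0.5,0,0,0,0],[-0.3,0,0,0,0],[-0.1,0,0,0,0],[-0.1,0,0,0,0],[-0.1,0,0,0,0]]' | grep -E 'pos|force|open'; python3 -m crank '[[-0.1,0,0,-5,0],[-0.1,0,0,-10,0],[-0.1,0,0,-30,0],[-0.1,0,0,-50,0],[-0.1,0,0,-20,0],[-0.1,20,-45,0,0],[-0.1,20,-45,0,0],[-0.1,0,0,0,0],[-0.1,0,0,0,0]]' | grep -E 'time|pos|force'
python3 - <<'E'
from h import *
cupang('scene','k12');snap('wrist','w12');snap('side','s12')
f=lambda n,r,s:cv2.resize(cv2.imread(f'pics/{n}.png')[r[1]:r[3],r[0]:r[2]],s,interpolation=cv2.INTER_CUBIC)
cv2.imwrite('pics/c12.png',np.hstack([f('w12',(320,150,640,400),(400,312)),f('k12',(310,145,390,207),(400,312))]))
E
```

```text
tcp_pos: [0.5482, 0.0443, 0.3577]
wrist_force: [0.3, 0.4, -0.2]
opening: 0.448
grasp_force: 0.0
time_s: 28.2
tcp_pos: [0.5281, -0.0532, 0.4739]
wrist_force: [0.9, -0.2, -0.7]
grasp_force: 0.0
k12 224 [354.6 198.5] theta 4 miss 1.9
```

View pics/c12.png

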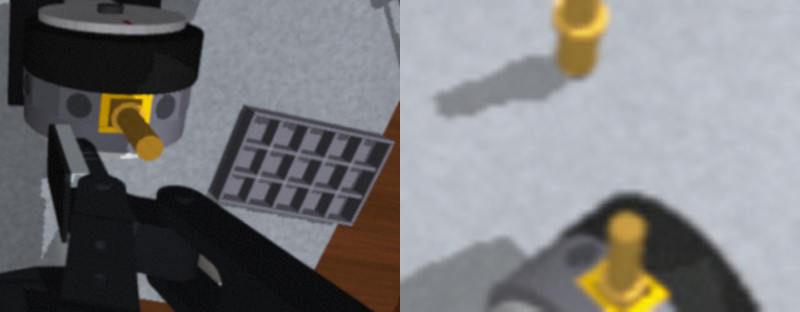

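The nozzle stands upright in the yellow-edged cup (125,112 in the wrist view, 627,260 in the scene view). Its collar is just above the mouth and the robot is clear of everything.

```bash
python3 -c "
from rig import manip
print(manip.close_job())"
```

```text
the job is handed in; nothing more can be done
None
```

The brass nozzle is standing upright and released in the open cup at the top of the carousel. The job was handed in at about 28 s; no verdict came back, but the last pictures show it seated and the gripper clear.

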